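# Walk a freshly varnished leg end over end to the bench stop

## Robot

A 6-joint arm with a two-finger parallel gripper is mounted at the origin on a cart in front of the work surface, level with it; the furniture and walls round the work are solid. World frame = base frame: x ahead of the robot, y to its left, z up, the work surface at z = 0. Lengths are in m, angles in degrees, forces in N, time in s.
With the tool pointing down it reaches from about 0.275 to 0.875 m from the base axis. Payload 12.5 kg.
Tool frame: the origin (TCP) lies on the centre line of the jaws, within the pads' length; the fingertips stand 19 mm ahead of it and the grasp point (between the pads) is the TCP; z points along the fingers, y is the line along which they close (so a half turn about z gives the same grasp; the last joint's range is limited). The gripper opens to 85 mm and grips with 20 to 120 N. Pads are 22 mm wide; open, the fingers measure 114 mm over their backs; the gripper's body (76 mm by 85 mm) begins 54 mm behind the grasp point. The pads swing forward as they close: fully open they stand 13 mm farther back than shut.
Start: joints at [-79.389, 20.094, 94.641, -0, 65.266, -4.847], TCP at [0.147, -0.53, 0.25] pointing down, gripper open.
Joint ranges: [-157.81, 157.81], [-45, 120.19], [0.68, 151.7], [-89.99, 269.99], [4.06, 180], [-164.3, 164.3]. Speed limits (degrees/s): [127.2, 127.2, 159.86, 180, 180, 180].

## Interface

Orientations are given as [roll, pitch, yaw] about the fixed x, y, z axes, in that order (R = Rz(yaw) Ry(pitch) Rx(roll)).
In Python, from cell import state, capture, close_job, boxes_of, silhouettes gives the robot as it stands. The module is installed in compiled form; this text tells all that it offers.
- The arm moves only by the tool servo_tool, never from a script. Its argument "motion" is a list that holds one entry, the list of rows, each a list of 6 numbers: the shift along the tool's x, y, z in m, then the turn, a rotation vector about the tool's x, y, z in degrees. A call has 1 to 12 rows; each row is the pose to reach, as a shift and turn from the pose commanded when the call began, along the tool's axes at that moment; what a row does not reach only later rows make up. A row lasts 1/12 s, in which the tool goes at most 41.7 mm and 7.16 degrees, less where a joint would pass 70% of its speed; a pose out of reach is approached as far as the arm can. A call with a gripper value outside its range is refused whole. "jaw" is the finger opening in m, from 0 to 0.0854, set as the call begins (left out, the last holds). The fingers move at their own pace and stop on an object; "newtons" is the grip in N (left out, the last holds). Time passes only in rows, so rows that repeat a pose let the fingers close. It gives the time, the measured TCP pose, the force, the opening and the grip force at its end, in the units of the state.
- state(): the state, without advancing time (a new reading comes with each control period).
- capture(name): name is "scene" or "side" or "wrist"; returns a dict with "frame" (420x560x3 uint8, red, green, blue), "z_map" (420x560 float32, m along the optical axis (not along the pixel's ray), 0 where there is no reading), "fov_y" (degrees; the focal length in pixels is half the picture's height over the tangent of half this angle, whatever the lens; pixels are square), "cx", "cy" (the principal point, pixels), "eye" and "attitude" of the camera in the world; the wrist camera has in their place "mount" (4x4, takes a point from camera to tool coordinates, whose origin is the TCP and whose axes are the flange's). Camera axes: x right, y down, z forward; pixel columns grow to the right and rows downward; lengths in m; the calibration is good to about 2 mm. A picture is of the moment at which its call begins: read the wrist's pose just before it.
- close_job(): hands the job in; it is judged then, once.
Trained networks look in a picture, given as the dict that the camera call returned (one of the last four; its "shot" number tells which), for a name from the list of things; names that differ only in an ending like _2 or _b are one class to them, and where a whole thing is asked for, a point or a joint stands for the part that bears it (a point fixed in the world has none). Each returns a list of dicts, best first, with "p" (0 to 1); they miss things now and then, are a little off and sometimes report something else, mostly with a low value. They report only what shows in the picture. A call takes as long as a camera call.
- boxes_of(picture, target): "uv" ([column, row] in pixels, amid what is visible of it).
- silhouettes(picture, target): "region" (420x560 bool, what is visible of it) and "uv" ([column, row] in pixels, amid what is visible of it).
The state is a dict: "t": time; "q": joint angles; "qvel": joint speeds; "effort": joint torques, N m; "eef_pos": TCP position; "tcp_rot": TCP orientation; "wrist_force": force on the tool from outside, world axes, zero at the start; "moment": the same for the moment, N m; "opening": finger opening in m; "grip_force": force on a finger pad.
Only numpy, scipy, OpenCV 4.12 (cv2) and the standard library are available. Lean on these libraries where they do the work, as an engineer would, in place of code of your own. Each camera call takes 0.05 s, during which the arm holds its last target. There are 200 camera calls.

## Task

The small turned furniture leg standing on end is wet with varnish between its two square end blocks, so walk it end over end to the wooden bench stop, always keeping one end on the table and never touching the turned middle: lay it down towards the stop, raise its rear end until it stands on the other end, then lay it down towards the stop again. Finally push it along until the end of the leg is flush against the middle of the stop's front face, and leave it lying there. Leave the sanding block and the small tin where they are.

Things in the scene. Friction and masses are not known exactly. Their poses are not given: they have to be found in the camera images.
- leg: Wooden furniture leg, 120 mm long, 0.36 to 0.6 kg: two pale square end blocks (36x36 mm, 36 mm long) joined by a dark turned middle (48 mm long, 28 mm thick). Origin at its middle, z along the leg. It starts standing on end b, z up, its x within 0.25 rad of the stop's x. It pivots on the bottom edges of its blocks, so from standing to lying it moves on beyond its own foot.
- leg_turning: The dark turned middle of the leg, wet with varnish, fixed to the leg; origin at the middle of the leg, same axes. Not to be touched by the robot.
- stud_a (a point): Centre of end block a, half-way through it, 18 mm from end face a. The block's two opposite side faces (local +y and -y) each carry a domed brass stud, 7 mm proud, at this point: a pinch across the two studs is 50 mm wide and acts as a hinge; the leg turns easily between the fingers about local y, while turning the gripper about the vertical turns the leg with it.
- stud_b (a point): The same for end block b: midway between its two studs, 18 mm from end face b.
- leg_center (a point): Middle of the leg: 60 mm up while it stands, 18 mm up while it lies.
- end_a (a point): Centre of the leg's end face a, at local z = +60 mm (the upper end at the start).
- end_b (a point): Centre of the leg's end face b, at local z = -60 mm (the lower end at the start).
- bench_stop: Wooden bench stop fixed to the table: upright strip 120 mm wide, 22 thick, 30 high, with a 50 mm deep, 8 mm high foot plate behind. Origin at table height in the middle of the front face; x points level out of that face towards the leg (which starts 314 to 337 mm away along x, within 20 mm of the middle in y), y along the face, z up.
- stop_face (a point): Middle of the stop's front face, 18 mm above the table.
- sanding_block: Brown sanding block, 40x70x24 mm, bystander; origin under its centre.
- dipper: Small round open metal tin, 60 mm across, 33 mm high, bystander; origin under its centre.

How it is judged:
By the outcome, as a careful person would: the job done as asked, in the order asked, and still so for the second after the job is handed in, with the robot touching nothing.
It also fails if it takes over 72 s, if anything falls off the work surface, if the arm or the gripper's body presses on something with over 40 N, if the wrist force passes 120 N, or if a joint passes its speed limit or range.

## Working session

There is one attempt and no reset: what is moved stays moved. The work goes in short steps, Python scripts to look and compute and a tool call to move; the robot and the scene stay as the last step left them, time stands still between calls to the robot, and variables do not carry over. Pictures are saved under pics/ and viewed, at most 10 in all, crops included, and the job is handed in when it is done.

Besides the shell and the picture viewer there is one more tool, called after ">>>" by a JSON object that holds its "op" and its "data". servo_tool: Moves the arm, as the interface text tells. Its arguments: {"type":"object","properties":{"motion":{"type":"array"},"jaw":{"type":"number"},"newtons":{"type":"number"}},"required":["motion"]}

```bash
mkdir -p pics
cat > h.py <<'E'
import numpy as np, cv2
from cell import state, capture, close_job, boxes_of, silhouettes
from scipy.spatial.transform import Rotation as R
def cam(c):
    f=210/np.tan(np.radians(c["fov_y"])/2); return f
def att(c):
    a=np.array(c["attitude"],float)
    return a if a.shape==(3,3) else (R.from_euler('xyz',a,degrees=True).as_matrix() if a.size==3 else R.from_quat(a).as_matrix())
def cloud(c,mask=None,T=None):
    f=cam(c); z=c["z_map"]; v,u=np.nonzero((z>0)&(mask if mask is not None else True))
    d=z[v,u]; P=np.c_[(u-c["cx"])*d/f,(v-c["cy"])*d/f,d]
    if T is not None: return P@T[:3,:3].T+T[:3,3]
    return P@att(c).T+np.array(c["eye"])
def save(c,n): cv2.imwrite('pics/'+n,c["frame"][:,:,::-1])
E
python3 - <<'E'
from h import *
s=state(); print({k:np.round(v,3).tolist() if not isinstance(v,(str,dict)) else v for k,v in s.items()})
ims=[]
for n in("scene","side"):
    c=capture(n); ims.append(c["frame"]); print(n,c["fov_y"],c["cx"],c["cy"],c["eye"],c["attitude"])
    for t in("leg","bench_stop","sanding_block","dipper"):
        for r in silhouettes(c,t)[:2]:
            P=cloud(c,r["region"]); 
            if len(P): print(t,round(r["p"],2),np.round(r["uv"]),r["region"].sum(),np.round(np.percentile(P,[3,50,97],axis=0),3).tolist())
im=cv2.resize(np.hstack(ims),(800,300),interpolation=cv2.INTER_AREA)
cv2.imwrite('pics/a.png',im[:,:,::-1])
E
```

```text
{'t': 0.0, 'q': [-79.39, 20.124, 94.678, -0.0, 65.266, -4.848], 'qvel': [-0.04, 0.092, -0.023, 0.099, 0.006, -0.037], 'effort': [0.003, -50.61, -29.141, 0.0, 0.004, -0.0], 'eef_pos': [0.147, -0.53, 0.25], 'tcp_rot': [-179.932, -0.006, 15.457], 'wrist_force': [-1.103, -0.087, -0.107], 'moment': [0.03, 0.003, -0.006], 'grip_force': 0.0, 'opening': 0.085}
scene 46.40438709042428 276.48980964031136 206.4658374483077 [ 0.02494517 -0.85454271  0.51569548] [-118.59646933   -0.95924787  -40.05346002]
leg 0.75 [192. 194.] 896 [[0.416, -0.146, 0.006], [0.437, -0.136, 0.1], [0.459, -0.108, 0.122]]
bench_stop 0.65 [369. 291.] 2600 [[0.495, -0.516, 0.005], [0.547, -0.473, 0.01], [0.612, -0.436, 0.032]]
bench_stop 0.22 [192. 194.] 861 [[0.416, -0.146, 0.001], [0.436, -0.137, 0.099], [0.473, -0.063, 0.122]]
sanding_block 0.97 [283. 321.] 1337 [[0.366, -0.451, 0.003], [0.394, -0.44, 0.024], [0.432, -0.415, 0.026]]
dipper 0.56 [209. 292.] 925 [[0.324, -0.34, 0.008], [0.353, -0.315, 0.018], [0.38, -0.287, 0.033]]
dipper 0.27 [195. 193.] 902 [[0.416, -0.146, 0.003], [0.437, -0.137, 0.1], [0.46, -0.108, 0.122]]
side 57.029250728518676 277.6160788576107 199.47775521152795 [ 0.22724753 -1.02796284  0.43331807] [-113.4255803     0.65362897  -19.38673676]
leg 0.9 [238. 188.] 670 [[0.417, -0.147, 0.004], [0.434, -0.138, 0.066], [0.455, -0.117, 0.12]]
bench_stop 0.85 [343. 268.] 1977 [[0.495, -0.518, 0.002], [0.55, -0.473, 0.009], [0.614, -0.437, 0.031]]
sanding_block 0.88 [262. 273.] 823 [[0.365, -0.453, 0.002], [0.397, -0.446, 0.023], [0.433, -0.414, 0.025]]
dipper 0.93 [228. 246.] 637 [[0.324, -0.341, 0.004], [0.351, -0.323, 0.02], [0.377, -0.283, 0.033]]
dipper 0.4 [263. 270.] 767 [[0.365, -0.453, 0.003], [0.397, -0.447, 0.023], [0.431, -0.418, 0.025]]
```

View pics/a.png

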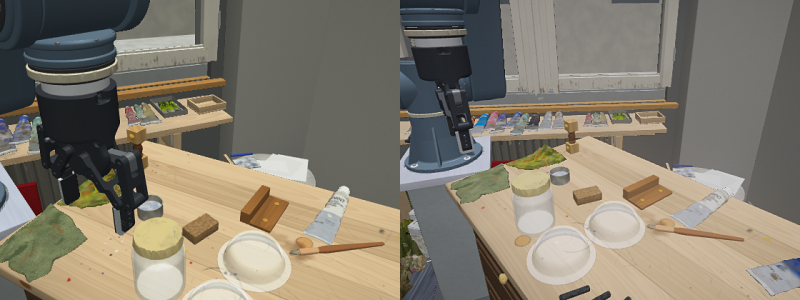

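Run:
```python
from h import *
for n in("scene","side"):
    c=capture(n); P=cloud(c)
    col=c["frame"][c["z_map"]>0]
    A=P[(P[:,2]>.024)&(P[:,2]<.036)&(P[:,0]>.47)&(P[:,0]<.64)&(P[:,1]>-.56)&(P[:,1]<-.38)]
    A2=A[(A[:,2]>.0265)]
    (m,s,a)=cv2.minAreaRect(A2[:,:2].astype(np.float32)*1000); print(n,'stop',len(A2),m,s,a,np.percentile(A2[:,2],[5,50,95]), cv2.boxPoints((m,s,a)).round(1).tolist())
    B=P[(P[:,2]>.112)&(P[:,2]<.13)&(np.hypot(P[:,0]-.437,P[:,1]+.125)<.06)]
    (m,s,a)=cv2.minAreaRect(B[:,:2].astype(np.float32)*1000); print('legtop',len(B),m,s,a,np.percentile(B[:,2],[5,50,95]),cv2.boxPoints((m,s,a)).round(1).tolist())
    B=P[(P[:,2]>.005)&(P[:,2]<.15)&(np.hypot(P[:,0]-.437,P[:,1]+.125)<.06)]
    for lo in (0.005,.04,.09,.115):
        q=B[(B[:,2]>=lo)&(B[:,2]<lo+.025)]; 
        if len(q): print(lo,len(q),q.min(0).round(3),q.max(0).round(3))
    g=cv2.resize(c["frame"][130:320,120:440] if n=="scene" else c["frame"][130:320,170:490],(800,475),interpolation=cv2.INTER_CUBIC)
    cv2.imwrite(f'pics/b_{n}.png',g[:,:,::-1])
```

```text
scene stop 650 (550.8067626953125, -449.5776062011719) (121.4343032836914, 22.58257484436035) 17.62508201599121 [0.02831549 0.0309133  0.03261584] [[489.5, -457.20001220703125], [496.3999938964844, -478.70001220703125], [612.0999755859375, -442.0], [605.2999877929688, -420.3999938964844]]
legtop 273 (437.6884460449219, -126.05168914794922) (39.350379943847656, 38.3922233581543) 15.512348175048828 [0.11314522 0.12031541 0.12205413] [[413.6000061035156, -112.80000305175781], [423.8999938964844, -149.8000030517578], [461.79998779296875, -139.3000030517578], [451.5, -102.30000305175781]]
0.005 74 [ 0.44  -0.144  0.005] [ 0.46  -0.134  0.029]
0.04 39 [ 0.426 -0.139  0.041] [ 0.45  -0.12   0.065]
0.09 315 [ 0.413 -0.148  0.09 ] [ 0.46  -0.112  0.115]
0.115 233 [ 0.415 -0.148  0.115] [ 0.459 -0.104  0.123]
side stop 418 (550.1111450195312, -451.2644958496094) (118.58282470703125, 23.378021240234375) 17.74318504333496 [0.02738938 0.0298177  0.03105271] [[490.1000061035156, -458.20001220703125], [497.20001220703125, -480.5], [610.0999755859375, -444.29998779296875], [603.0, -422.1000061035156]]
legtop 122 (436.75177001953125, -127.42731475830078) (36.218482971191406, 36.64590835571289) 16.216428756713867 [0.11271753 0.11940305 0.1208222 ] [[414.20001220703125, -114.9000015258789], [424.5, -150.10000610351562], [459.29998779296875, -140.0], [449.0, -104.80000305175781]]
0.005 165 [ 0.38  -0.167  0.005] [ 0.459 -0.114  0.03 ]
0.04 86 [ 0.425 -0.14   0.04 ] [ 0.449 -0.12   0.065]
0.09 177 [ 0.413 -0.151  0.09 ] [ 0.458 -0.112  0.115]
0.115 101 [ 0.416 -0.149  0.115] [ 0.458 -0.106  0.121]
```

View pics/b_scene.png

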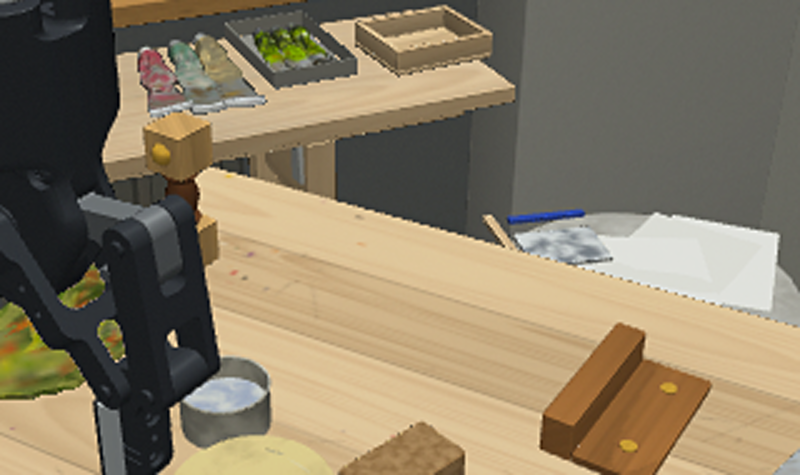

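The picture shows the leg standing at crop (180,180), with a stud on its left face. The tin is at (225,400), and the stop is at (625,390) with its foot plate on the far side. I'm moving above the leg for a closer wrist look.

>>> {"op": "servo_tool", "data": {"motion": [[[0.387,-0.311,-0.03,0,0,-90],[0.387,-0.311,-0.03,0,0,-90],[0.387,-0.311,-0.03,0,0,-90],[0.387,-0.311,-0.03,0,0,-90],[0.387,-0.311,-0.03,0,0,-90],[0.387,-0.311,-0.03,0,0,-90],[0.387,-0.311,-0.03,0,0,-90],[0.387,-0.311,-0.03,0,0,-90],[0.387,-0.311,-0.03,0,0,-90],[0.387,-0.311,-0.03,0,0,-90],[0.387,-0.311,-0.03,0,0,-90],[0.387,-0.311,-0.03,0,0,-90]]], "jaw": 0.085, "newtons": 30}}

```text
t: 1.6
eef_pos: [0.4377, -0.125, 0.2807]
tcp_rot: [180.0, 0.0, 101.8]
wrist_force: [1.2, -0.7, -0.3]
opening: 0.0849
grip_force: 0.0
```

>>> {"op": "servo_tool", "data": {"motion": [[[0,0,0,0,0,-4],[0,0,0,0,0,-4],[0,0,0,0,0,-4]]]}}

```text
t: 1.85
eef_pos: [0.4366, -0.1272, 0.2802]
tcp_rot: [-180.0, 0.0, 105.3]
wrist_force: [0.1, -0.5, 0.0]
opening: 0.085
grip_force: 0.0
```

```bash
cat >> h.py <<'E'
def toolT():
    s=state(); T=np.eye(4); T[:3,:3]=R.from_euler('xyz',s["tcp_rot"],degrees=True).as_matrix(); T[:3,3]=s["eef_pos"]; return T
def wrist():
    T=toolT(); c=capture("wrist"); return c,T@np.array(c["mount"])
O=np.array([.5471,-.4399]); TH=np.radians(107.7)
def stopf(p):
    d=np.atleast_2d(p)[:,:2]-O; return np.c_[d@[np.cos(TH),np.sin(TH)], d@[-np.sin(TH),np.cos(TH)]]
E
python3 - <<'E'
from h import *
c,T=wrist(); P=cloud(c,T=T); s=state(); print(s["eef_pos"],s["tcp_rot"])
B=P[(P[:,2]>.116)&(P[:,2]<.126)&(np.hypot(P[:,0]-.437,P[:,1]+.125)<.05)]
print(len(B)); 
if len(B): print(cv2.minAreaRect(B[:,:2].astype(np.float32)*1000),np.median(B[:,2]))
B=P[(P[:,2]>.095)&(P[:,2]<.11)&(np.hypot(P[:,0]-.437,P[:,1]+.125)<.05)]
print(len(B), B.min(0) if len(B) else '')
save(c,'w1.png')
for n in("scene","side"):
    c=capture(n); P=cloud(c)
    B=P[(P[:,2]>.117)&(P[:,2]<.125)&(np.hypot(P[:,0]-.437,P[:,1]+.125)<.045)]
    print(n,len(B),cv2.minAreaRect(B[:,:2].astype(np.float32)*1000))
E
```

```text
[ 0.43633246 -0.12765817  0.2801813 ] [-1.79979696e+02 -2.43024533e-03  1.05213818e+02]
1879
((437.9681396484375, -124.41136932373047), (36.06895446777344, 36.18889236450195), 15.938273429870605) 0.12132106918545538
238 [ 0.4138509  -0.13650055  0.09510361]
scene 209 ((437.28515625, -125.72338104248047), (39.82650375366211, 37.142581939697266), 15.907968521118164)
side 89 ((437.5572814941406, -127.38462829589844), (36.703086853027344, 35.37815475463867), 16.55431365966797)
```

View pics/w1.png

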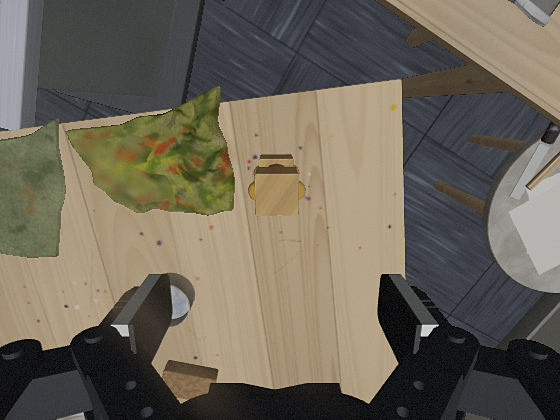

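The wrist view has the leg's top at (277,190), with studs left and right of it. It gives a centre of (0.438,-0.125) and a yaw of 106°, which matches the other cameras. Next I descend and pinch the studs.

>>> {"op": "servo_tool", "data": {"motion": [[[0.002,0.002,0.03,0,0,-0.8],[0.002,0.002,0.06,0,0,-0.8],[0.002,0.002,0.09,0,0,-0.8],[0.002,0.002,0.12,0,0,-0.8],[0.002,0.002,0.14,0,0,-0.8],[0.002,0.002,0.155,0,0,-0.8],[0.002,0.002,0.165,0,0,-0.8],[0.002,0.002,0.172,0,0,-0.8],[0.002,0.002,0.172,0,0,-0.8],[0.002,0.002,0.172,0,0,-0.8]]]}}

```text
t: 2.83
eef_pos: [0.4383, -0.1251, 0.1087]
tcp_rot: [180.0, 0.0, 106.1]
wrist_force: [0.6, -0.4, 0.5]
opening: 0.0849
grip_force: 0.0
```

>>> {"op": "servo_tool", "data": {"motion": [[[0,0,0,0,0,0],[0,0,0,0,0,0],[0,0,0,0,0,0],[0,0,0,0,0,0],[0,0,0,0,0,0],[0,0,0,0,0,0],[0,0,0,0,0,0],[0,0,0,0,0,0],[0,0,0,0,0,0],[0,0,0,0,0,0],[0,0,0,0,0,0],[0,0,0,0,0,0]]], "jaw": 0.04, "newtons": 25}}

```text
t: 3.83
eef_pos: [0.4387, -0.1249, 0.1091]
tcp_rot: [179.9, 0.1, 106.2]
wrist_force: [-0.3, 1.0, 6.1]
opening: 0.0476
grip_force: 24.8
```

>>> {"op": "servo_tool", "data": {"motion": [[[0,0,0,0,0,-1],[0,0,0,0,0,-2],[0,0,0,0,0,-3],[0,0,0,0,0,-4],[0,0,0,0,0,-5],[0,0,0,0,0,-5],[0,0,0,0,0,-5]]]}}

```text
t: 4.42
eef_pos: [0.439, -0.1251, 0.1091]
tcp_rot: [179.9, 0.1, 111.2]
wrist_force: [1.9, -1.3, 6.5]
opening: 0.0475
grip_force: 25.0
```

Run:
```python
from h import *
t=np.radians(np.arange(0,91,3.75)); f=-18*np.cos(t)+102*np.sin(t); h=102*np.cos(t)+18*np.sin(t)
for a,b in((0,12),(12,24)): print([[round(-(f[i]-f[a])/1000,4),round((h[a]-h[i])/1000,4)] for i in range(a+1,b+1)])
print("raise"); # stud from height18, rear 102 behind pivot -> 18 ahead
f=-102*np.cos(t)+18*np.sin(t); h=18*np.cos(t)+102*np.sin(t)
for a,b in((0,12),(12,24)): print([[round(-(f[i]-f[a])/1000,4),round((h[a]-h[i])/1000,4)] for i in range(a+1,b+1)])
```

```text
[[np.float64(-0.0067), np.float64(-0.001)], [np.float64(-0.0135), np.float64(-0.0015)], [np.float64(-0.0202), np.float64(-0.0016)], [np.float64(-0.027), np.float64(-0.0012)], [np.float64(-0.0337), np.float64(-0.0004)], [np.float64(-0.0404), np.float64(0.0009)], [np.float64(-0.047), np.float64(0.0026)], [np.float64(-0.0534), np.float64(0.0047)], [np.float64(-0.0597), np.float64(0.0072)], [np.float64(-0.0658), np.float64(0.0101)], [np.float64(-0.0717), np.float64(0.0134)], [np.float64(-0.0774), np.float64(0.0171)]]
[[np.float64(-0.0054), np.float64(0.0041)], [np.float64(-0.0106), np.float64(0.0085)], [np.float64(-0.0154), np.float64(0.0132)], [np.float64(-0.0199), np.float64(0.0183)], [np.float64(-0.0241), np.float64(0.0236)], [np.float64(-0.028), np.float64(0.0292)], [np.float64(-0.0314), np.float64(0.035)], [np.float64(-0.0345), np.float64(0.0411)], [np.float64(-0.0371), np.float64(0.0473)], [np.float64(-0.0394), np.float64(0.0537)], [np.float64(-0.0412), np.float64(0.0602)], [np.float64(-0.0426), np.float64(0.0669)]]
raise
[[np.float64(-0.0014), np.float64(-0.0066)], [np.float64(-0.
[... 291 characters left out ...]
, [np.float64(-0.0272), np.float64(-0.0536)], [np.float64(-0.032), np.float64(-0.0584)], [np.float64(-0.0372), np.float64(-0.0628)], [np.float64(-0.0426), np.float64(-0.0669)]]
[[np.float64(-0.0057), np.float64(-0.0037)], [np.float64(-0.0116), np.float64(-0.007)], [np.float64(-0.0177), np.float64(-0.01)], [np.float64(-0.024), np.float64(-0.0125)], [np.float64(-0.0304), np.float64(-0.0146)], [np.float64(-0.037), np.float64(-0.0163)], [np.float64(-0.0437), np.float64(-0.0175)], [np.float64(-0.0504), np.float64(-0.0183)], [np.float64(-0.0572), np.float64(-0.0187)], [np.float64(-0.0639), np.float64(-0.0186)], [np.float64(-0.0707), np.float64(-0.0181)], [np.float64(-0.0774), np.float64(-0.0171)]]
```

>>> {"op": "servo_tool", "data": {"motion": [[[-0.0067,0,-0.0006,0,0,0],[-0.0135,0,-0.001,0,0,0],[-0.0202,0,-0.001,0,0,0],[-0.027,0,-0.0006,0,0,0],[-0.0337,0,0.0002,0,0,0],[-0.0404,0,0.0014,0,0,0],[-0.047,0,0.003,0,0,0],[-0.0534,0,0.005,0,0,0],[-0.0597,0,0.0075,0,0,0],[-0.0658,0,0.0105,0,0,0],[-0.0717,0,0.0137,0,0,0],[-0.0774,0,0.0174,0,0,0]]]}}

```text
t: 5.42
eef_pos: [0.4664, -0.1976, 0.0905]
tcp_rot: [180.0, 0.0, 111.2]
wrist_force: [1.4, -2.5, 2.6]
opening: 0.0478
grip_force: 25.8
```

Run:
```python
from h import *
s=state();print(s["eef_pos"],s["wrist_force"])
a=capture("scene");b=capture("side")
im=np.hstack([cv2.resize(a["frame"][100:300,120:320],(400,400)),cv2.resize(b["frame"][120:270,170:320],(400,400))])
cv2.imwrite('pics/d1.png',im[:,:,::-1])
```

```text
[ 0.46641902 -0.19756119  0.09053177] [ 1.40168671 -2.53125142  2.58459956]
```

View pics/d1.png

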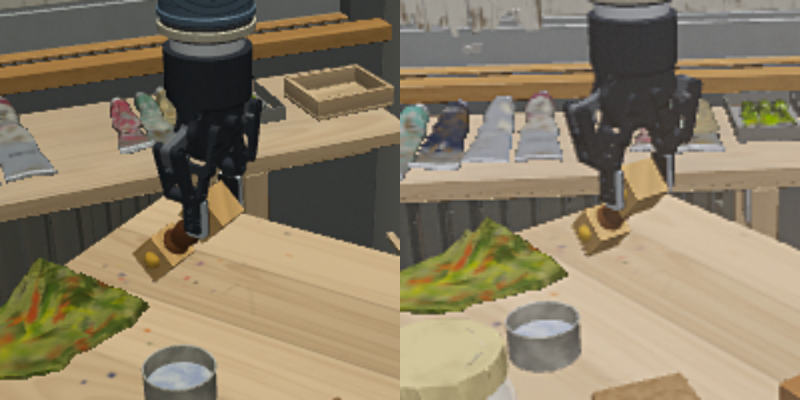

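The leg is tilted about 45° with its foot still on the table, at left crop (150,260). Carrying on down.

>>> {"op": "servo_tool", "data": {"motion": [[[-0.0054,0,0.0041,0,0,0],[-0.0106,0,0.0085,0,0,0],[-0.0154,0,0.0132,0,0,0],[-0.0199,0,0.0183,0,0,0],[-0.0241,0,0.0236,0,0,0],[-0.028,0,0.0292,0,0,0],[-0.0314,0,0.035,0,0,0],[-0.0345,0,0.0411,0,0,0],[-0.0371,0,0.0473,0,0,0],[-0.0394,0,0.0537,0,0,0],[-0.0412,0,0.0602,0,0,0],[-0.0424,0,0.0655,0,0,0]]]}}

```text
t: 6.52
eef_pos: [0.4813, -0.2364, 0.0245]
tcp_rot: [-180.0, -0.0, 111.2]
wrist_force: [1.3, -0.6, -2.4]
opening: 0.0479
grip_force: 26.0
```

```bash
cat >> h.py <<'E'
def leglying(z0=.031,z1=.042,names=("scene","side"),cen=None,rad=.09,wr=False):
    out=[]
    for n in names:
        if n=="wrist": c,T=wrist(); P=cloud(c,T=T)
        else: c=capture(n); P=cloud(c)
        B=P[(P[:,2]>z0)&(P[:,2]<z1)&(np.hypot(P[:,0]-cen[0],P[:,1]-cen[1])<rad)]
        if len(B)<10: print(n,len(B)); continue
        r=cv2.minAreaRect(B[:,:2].astype(np.float32)*1000); bp=cv2.boxPoints(r)/1000
        print(n,len(B),np.round(r[0],1),np.round(r[1],1),round(r[2],2),'zmed',np.median(B[:,2]).round(4),'stopframe corners',(stopf(bp)*1000).round(1).tolist())
E
python3 - <<'E'
from h import *
s=state();print(s["eef_pos"],s["wrist_force"],s["opening"])
leglying(cen=(.465,-.195))
E
```

```text
[ 0.481259   -0.23638588  0.02445402] [ 1.25449089 -0.58780755 -2.39860018] 0.047947126392088854
scene 521 [ 461.2 -198.5] [ 68.5 121. ] 22.63 zmed 0.0371 stopframe corners [[313.4, 47.7], [192.9, 37.4], [198.7, -30.8], [319.3, -20.5]]
side 229 [ 450.2 -209.5] [ 71.2 124.3] 42.03 zmed 0.0365 stopframe corners [[290.9, 80.4], [177.7, 29.2], [207.0, -35.8], [320.3, 15.4]]
```

>>> {"op": "servo_tool", "data": {"motion": [[[0,0,0.0005,0,0,0],[0,0,0.001,0,0,0],[0,0,0.0015,0,0,0],[0,0,0.0015,0,0,0],[0,0,0.0015,0,0,0]]]}}

```text
t: 7.03
eef_pos: [0.4813, -0.2362, 0.024]
tcp_rot: [-180.0, -0.0, 111.2]
wrist_force: [-1.0, 0.6, -2.4]
opening: 0.0474
grip_force: 26.3
```

>>> {"op": "servo_tool", "data": {"motion": [[[0,0,0,0,0,0],[0,0,0,0,0,0],[0,0,0,0,0,0],[0,0,0,0,0,0],[0,0,0,0,0,0],[0,0,0,0,0,0],[0,0,0,0,0,0],[0,0,-0.02,0,0,0],[0,0,-0.05,0,0,0],[0,0,-0.08,0,0,0],[0,0,-0.1,0,0,0],[0,0,-0.1,0,0,0]]], "jaw": 0.085}}

```text
t: 8.03
eef_pos: [0.4831, -0.2374, 0.1279]
tcp_rot: [179.8, 0.3, 111.2]
wrist_force: [0.5, -1.0, 0.2]
opening: 0.0849
grip_force: 0.0
```

>>> {"op": "servo_tool", "data": {"motion": [[[0.03,0,-0.03,0,0,0],[0.06,0,-0.06,0,0,0],[0.085,0,-0.09,0,0,0],[0.085,0,-0.12,0,0,0],[0.085,0,-0.12,0,0,0],[0.085,0,-0.12,0,0,0]]]}}

```text
t: 8.53
eef_pos: [0.4512, -0.1572, 0.2447]
tcp_rot: [179.9, 0.1, 111.2]
wrist_force: [-1.0, 0.0, -0.4]
opening: 0.0851
grip_force: 0.0
```

Run:
```python
from h import *
s=state();print(s["eef_pos"],s["tcp_rot"],s["wrist_force"],s["opening"])
leglying(cen=(.465,-.195),names=("wrist","scene","side"))
leglying(cen=(.465,-.195),names=("wrist",),z0=.012,z1=.028)
c,T=wrist(); save(c,'w2.png')
```

```text
[ 0.45118292 -0.15721448  0.24474589] [1.79890854e+02 1.18756530e-01 1.11232656e+02] [-1.00546355  0.00810732 -0.44577186] 0.0851161634849043
wrist 2781 [ 466.  -196.1] [ 36.  119.9] 21.39 zmed 0.0372 stopframe corners [[315.6, 25.0], [195.9, 17.2], [198.3, -18.7], [318.0, -11.0]]
scene 531 [ 465.2 -197.2] [ 38.4 120.5] 21.68 zmed 0.0367 stopframe corners [[314.9, 27.6], [194.7, 19.3], [197.3, -19.1], [317.5, -10.7]]
side 257 [ 466.  -198.8] [ 38.3 121.7] 21.39 zmed 0.0357 stopframe corners [[313.8, 27.0], [192.3, 19.1], [194.8, -19.1], [316.3, -11.3]]
wrist 1224 [ 434.8 -195.2] [105.5 123.1] 21.57 zmed 0.0217 stopframe corners [[325.1, 89.4], [202.3, 81.0], [209.4, -24.2], [332.2, -15.9]]
```

View pics/w2.png

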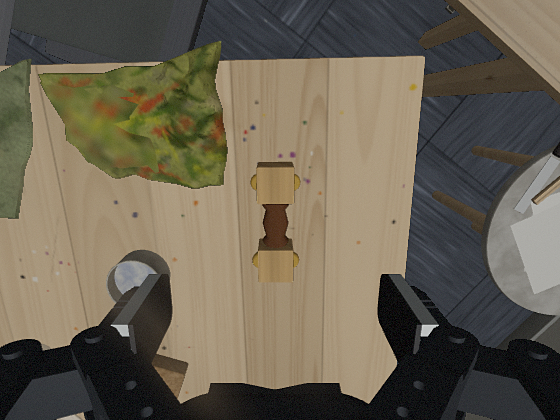

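The leg is lying towards the stop, with block b (the rear end) at (275,183). The sizes fit: 120 by 36 mm, 37 mm high. Next I pinch b's studs.

>>> {"op": "servo_tool", "data": {"motion": [[[0,-0.001,0.04,0,0,0],[0,-0.001,0.08,0,0,0],[0,-0.001,0.115,0,0,0],[0,-0.001,0.145,0,0,0],[0,-0.001,0.17,0,0,0],[0,-0.001,0.19,0,0,0],[0,-0.001,0.205,0,0,0],[0,-0.001,0.214,0,0,0],[0,-0.001,0.22,0,0,0],[0,-0.001,0.22,0,0,0],[0,-0.001,0.22,0,0,0]]]}}

```text
t: 9.7
eef_pos: [0.4499, -0.1577, 0.0241]
tcp_rot: [180.0, 0.0, 111.2]
wrist_force: [0.4, -0.1, -0.4]
opening: 0.0852
grip_force: 0.0
```

>>> {"op": "servo_tool", "data": {"motion": [[[0,0,0,0,0,0],[0,0,0,0,0,0],[0,0,0,0,0,0],[0,0,0,0,0,0],[0,0,0,0,0,0],[0,0,0,0,0,0],[0,0,0,0,0,0],[0,0,0,0,0,0],[0,0,0,0,0,0],[0,0,0,0,0,0],[0,0,0,0,0,0],[0,0,0,0,0,0]]], "jaw": 0.04, "newtons": 25}}

```text
t: 10.7
eef_pos: [0.4503, -0.1577, 0.0248]
tcp_rot: [179.9, 0.1, 111.2]
wrist_force: [-2.2, 1.2, 8.6]
opening: 0.0481
grip_force: 24.3
```

>>> {"op": "servo_tool", "data": {"motion": [[[-0.0014,0,-0.0066,0,0,0],[-0.0032,0,-0.0132,0,0,0],[-0.0055,0,-0.0196,0,0,0],[-0.0081,0,-0.0258,0,0,0],[-0.0112,0,-0.0318,0,0,0],[-0.0147,0,-0.0377,0,0,0],[-0.0185,0,-0.0433,0,0,0],[-0.0227,0,-0.0486,0,0,0],[-0.0272,0,-0.0536,0,0,0],[-0.032,0,-0.0584,0,0,0],[-0.0372,0,-0.0628,0,0,0],[-0.0426,0,-0.0669,0,0,0]]]}}

```text
t: 11.7
eef_pos: [0.4653, -0.1977, 0.0912]
tcp_rot: [-180.0, -0.0, 111.2]
wrist_force: [-0.2, -0.1, -3.8]
opening: 0.0476
grip_force: 26.4
```

Run:
```python
from h import *
s=state();print(s["eef_pos"],s["wrist_force"])
a=capture("scene");b=capture("side")
for c in(a,b):
    P=cloud(c); f=cam(c)
    for x in silhouettes(c,"leg")[:1]:
        Q=cloud(c,x["region"]); print(x["p"],np.percentile(Q,[2,98],axis=0).round(3).tolist())
im=np.hstack([cv2.resize(a["frame"][100:300,120:320],(400,400)),cv2.resize(b["frame"][120:270,170:320],(400,400))])
cv2.imwrite('pics/d2.png',im[:,:,::-1])
```

```text
[ 0.46531681 -0.19770874  0.09123217] [-0.2317464  -0.07409441 -3.82167722]
0.73 [[0.452, -0.275, 0.01], [0.506, -0.194, 0.106]]
0.81 [[0.451, -0.277, 0.006], [0.506, -0.198, 0.106]]
```

View pics/d2.png

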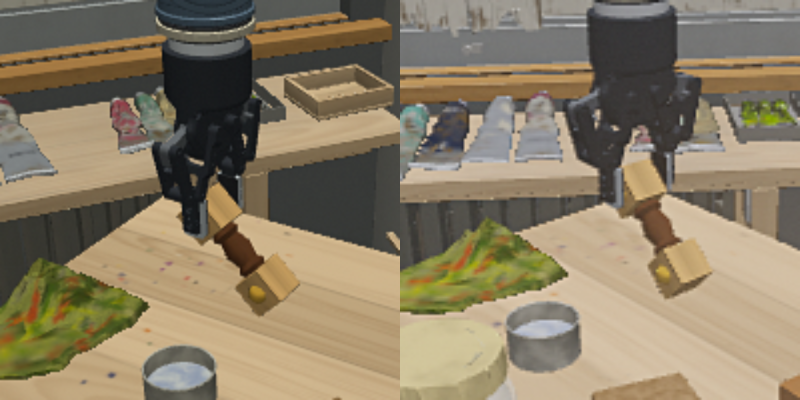

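Run:
```python
from h import *
print(state()["wrist_force"])
for n in("scene","side"):
    c=capture(n)
    x=silhouettes(c,"leg")[0]; Q=cloud(c,x["region"]); Q=Q[(Q[:,2]<.12)&(np.hypot(Q[:,0]-.48,Q[:,1]+.24)<.1)]
    u=np.array([np.cos(np.radians(111.3)),np.sin(np.radians(111.3))])
    s=-(Q[:,:2]@u); # forward coordinate
    s0=-(np.array([.4503,-.1577])@u)
    print(n,'low',np.sort(Q[:,2])[:8].round(4),'fwd at low',((s-s0)[np.argsort(Q[:,2])[:8]]*1000).round(1),'max fwd',((s-s0).max()*1000).round(1),'z there',Q[s.argmax(),2].round(4),'top z',np.sort(Q[:,2])[-5:].round(4))
```

```text
[-0.38711177 -0.4402463  -3.85370802]
scene low [-0.0007 -0.0001  0.0006  0.0008  0.0009  0.0011  0.0011  0.0014] fwd at low [ 62.  102.8  78.7  73.7  53.3  43.3  52.6  54. ] max fwd 125.5 z there 0.0286 top z [0.1079 0.108  0.1086 0.1086 0.1086]
side low [-0.0011 -0.0007 -0.0006 -0.0004 -0.      0.0002  0.0002  0.0006] fwd at low [ 69.   49.5  59.9 100.7  32.9  55.1   7.1  26.6] max fwd 126.9 z there 0.0284 top z [0.1067 0.1068 0.1074 0.1074 0.108 ]
```

>>> {"op": "servo_tool", "data": {"motion": [[[-0.0057,0,-0.0032,0,0,0],[-0.0116,0,-0.0062,0,0,0],[-0.0177,0,-0.009,0,0,0],[-0.024,0,-0.0115,0,0,0],[-0.0304,0,-0.0136,0,0,0],[-0.037,0,-0.0153,0,0,0],[-0.0437,0,-0.0165,0,0,0],[-0.0504,0,-0.0173,0,0,0],[-0.0572,0,-0.0177,0,0,0],[-0.0639,0,-0.0177,0,0,0],[-0.0707,0,-0.0173,0,0,0],[-0.0774,0,-0.0165,0,0,0]]]}}

```text
t: 13.1
eef_pos: [0.494, -0.2706, 0.1078]
tcp_rot: [179.9, 0.1, 111.2]
wrist_force: [1.2, 0.0, 5.4]
opening: 0.0475
grip_force: 27.3
```

>>> {"op": "servo_tool", "data": {"motion": [[[0,0,0,0,0,0],[0,0,0,0,0,0],[0,0,0.0005,0,0,0],[0,0,0.0005,0,0,0]]]}}

```text
t: 13.43
eef_pos: [0.4938, -0.2701, 0.1076]
tcp_rot: [179.9, 0.1, 111.2]
wrist_force: [0.1, -1.5, 9.1]
opening: 0.0481
grip_force: 27.4
```

Run:
```python
from h import *
s=state();print(s["eef_pos"],s["wrist_force"],(stopf(s["eef_pos"])*1000).round(1))
a=capture("scene");b=capture("side")
for c in(a,b):
    P=cloud(c); p=s["eef_pos"]
    B=P[(P[:,2]>.003)&(P[:,2]<.034)&(np.hypot(P[:,0]-p[0],P[:,1]-p[1])<.035)]
    q=stopf(B)*1000; print('foot',len(B),q.min(0).round(1),q.max(0).round(1))
    T=P[(P[:,2]>.115)&(P[:,2]<.125)&(np.hypot(P[:,0]-p[0],P[:,1]-p[1])<.03)]; q=stopf(T)*1000; print('top',len(T),q.min(0).round(1),q.max(0).round(1), np.median(T[:,2]))
im=np.hstack([cv2.resize(a["frame"][100:300,120:320],(400,400)),cv2.resize(b["frame"][120:270,170:320],(400,400))])
cv2.imwrite('pics/d3.png',im[:,:,::-1])
```

```text
[ 0.49383761 -0.2701209   0.10762396] [ 0.12605861 -1.45789841  9.1163846 ] [[177.9  -0.9]]
foot 381 [147.8 -28.3] [200.2  25.5]
top 161 [164.3 -28.9] [203.4  26.1] 0.12188900009339976
foot 261 [158.  -20.8] [195.3  24.2]
top 127 [162.9 -28. ] [204.6  25.8] 0.12072717480987111
```

View pics/d3.png

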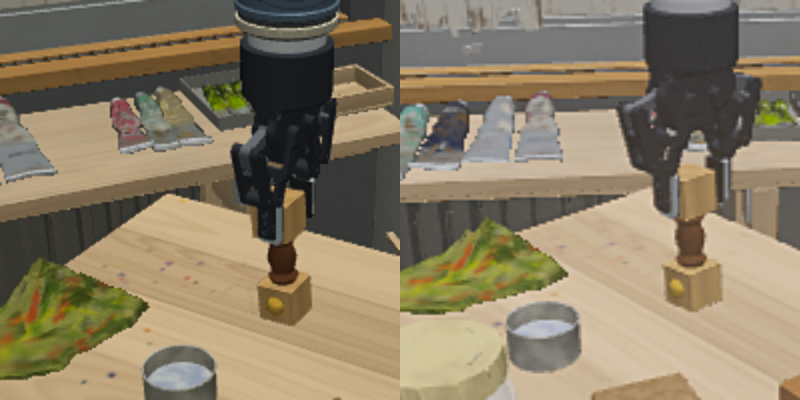

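The leg stands upright on end a, foot at left crop (285,295), about 178 mm out from the stop and near its midline. I'm aligning the yaw and then laying it down.

>>> {"op": "servo_tool", "data": {"motion": [[[0,0,0,0,0,1],[0,0,0,0,0,2],[0,0,0,0,0,3],[0,0,0,0,0,3.6],[0,0,0,0,0,3.6],[0,0,0,0,0,3.6]]]}}

```text
t: 14.03
eef_pos: [0.4935, -0.2701, 0.1076]
tcp_rot: [180.0, 0.1, 107.6]
wrist_force: [-2.3, -1.4, 9.7]
opening: 0.0479
grip_force: 27.4
```

>>> {"op": "servo_tool", "data": {"motion": [[[-0.0067,0,-0.0006,0,0,0],[-0.0135,0,-0.001,0,0,0],[-0.0202,0,-0.001,0,0,0],[-0.027,0,-0.0006,0,0,0],[-0.0337,0,0.0002,0,0,0],[-0.0404,0,0.0014,0,0,0],[-0.047,0,0.003,0,0,0],[-0.0534,0,0.005,0,0,0],[-0.0597,0,0.0075,0,0,0],[-0.0658,0,0.0105,0,0,0],[-0.0717,0,0.0137,0,0,0],[-0.0774,0,0.0174,0,0,0]]]}}

```text
t: 15.03
eef_pos: [0.52, -0.3474, 0.0936]
tcp_rot: [179.6, 0.6, 107.6]
wrist_force: [-0.1, -8.6, 24.4]
opening: 0.0467
grip_force: 22.5
```

>>> {"op": "servo_tool", "data": {"motion": [[[-0.0054,0,0.0041,0,0,0],[-0.0106,0,0.0085,0,0,0],[-0.0154,0,0.0132,0,0,0],[-0.0199,0,0.0183,0,0,0],[-0.0241,0,0.0236,0,0,0],[-0.028,0,0.0292,0,0,0],[-0.0314,0,0.035,0,0,0],[-0.0345,0,0.0411,0,0,0],[-0.0371,0,0.0473,0,0,0],[-0.0394,0,0.0537,0,0,0],[-0.0412,0,0.0602,0,0,0],[-0.0424,0,0.0655,0,0,0]]]}}

```text
t: 16.03
eef_pos: [0.5293, -0.3835, 0.0229]
tcp_rot: [-180.0, -0.0, 107.6]
wrist_force: [0.5, 0.5, -0.1]
opening: 0.0399
grip_force: 0.0
```

Run:
```python
from h import *
s=state();print(s["t"],s["eef_pos"],s["tcp_rot"],s["wrist_force"],s["opening"],(stopf(s["eef_pos"])*1000).round(1))
```

```text
16.0333 [ 0.52928523 -0.38349455  0.02291549] [-1.79977357e+02 -3.98190388e-02  1.07606863e+02] [ 0.53334956  0.4727983  -0.09493919] 0.039870019534142404 [[59.2 -0.2]]
```

Run:
```python
from h import *
a=capture("scene");b=capture("side")
for c in(a,b):
    for x in silhouettes(c,"leg")[:2]: 
        q=cloud(c,x["region"]); print(x["p"],np.round(x["uv"]),np.percentile(q,[3,97],axis=0).round(3).tolist())
im=np.hstack([cv2.resize(a["frame"][140:340,200:400],(400,400)),cv2.resize(b["frame"][140:320,200:380],(400,400))])
cv2.imwrite('pics/d4.png',im[:,:,::-1])
```

```text
0.85 [276. 255.] [[0.473, -0.371, 0.003], [0.512, -0.271, 0.038]]
0.79 [282. 230.] [[0.472, -0.378, 0.004], [0.541, -0.271, 0.037]]
```

View pics/d4.png

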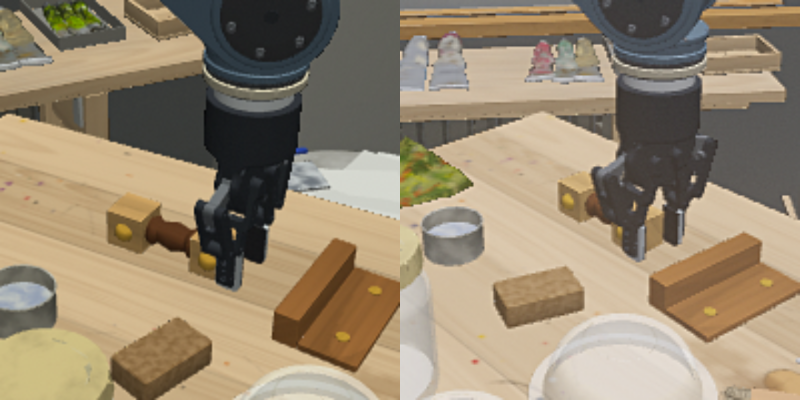

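The pinch slipped late in the tilt, but the leg ended up lying as wanted, with block a at left crop (130,225) and block b at (205,255). I'm opening, lifting clear and measuring.

>>> {"op": "servo_tool", "data": {"motion": [[[0,0,0,0,0,0],[0,0,0,0,0,0],[0,0,0,0,0,0],[0,0,0,0,0,0],[0,0,0,0,0,0],[0,0,0,0,0,0],[0,0,-0.02,0,0,0],[0,0,-0.05,0,0,0],[0,0,-0.08,0,0,0],[0,0,-0.11,0,0,0],[0,0,-0.14,0,0,0],[0,0,-0.14,0,0,0]]], "jaw": 0.075}}

```text
t: 17.23
eef_pos: [0.5314, -0.3852, 0.1704]
tcp_rot: [179.7, 0.4, 107.6]
wrist_force: [0.7, -1.0, -0.0]
opening: 0.075
grip_force: 0.0
```

>>> {"op": "servo_tool", "data": {"motion": [[[0.04,0,-0.02,0,0,0],[0.08,0,-0.04,0,0,0],[0.12,0,-0.06,0,0,0],[0.15,0,-0.08,0,0,0],[0.15,0,-0.08,0,0,0],[0.15,0,-0.08,0,0,0]]], "jaw": 0.0}}

```text
t: 17.73
eef_pos: [0.4843, -0.2396, 0.2453]
tcp_rot: [179.9, 0.1, 107.7]
wrist_force: [0.6, -0.4, -0.4]
opening: 0.0017
grip_force: 0.0
```

Run:
```python
from h import *
s=state();print(s["t"],s["eef_pos"],s["tcp_rot"],s["opening"],(stopf(s["eef_pos"])*1000).round(1))
leglying(cen=(.505,-.325),names=("wrist","scene","side"),rad=.085)
for n in("wrist","scene","side"):
    if n=="wrist": c,T=wrist(); P=cloud(c,T=T); save(c,'w5.png')
    else: P=cloud(capture(n))
    A=P[(P[:,2]>.0265)&(P[:,2]<.034)]; q=stopf(A)*1000; A=A[(q[:,0]>-27)&(q[:,0]<5)&(abs(q[:,1])<66)]
    if len(A)>20: print(n,len(A),cv2.minAreaRect(A[:,:2].astype(np.float32)*1000))
    B=P[(P[:,2]>.012)&(P[:,2]<.033)]; q=stopf(B)*1000; q=q[(q[:,0]>20)&(q[:,0]<200)&(abs(q[:,1])<40)]; print(q.min(0),q.max(0))
```

```text
17.7333 [ 0.48425507 -0.23956804  0.24529536] [1.79900502e+02 1.14330282e-01 1.07708628e+02] 0.0017047995134690259 [[210.  -1.]]
wrist 1541 [ 508.8 -320.1] [ 36. 120.] 19.93 zmed 0.0372 stopframe corners [[185.0, 20.3], [65.2, 15.7], [66.6, -20.3], [186.4, -15.6]]
scene 633 [ 508.2 -320.1] [ 38.9 121.9] 19.18 zmed 0.0367 stopframe corners [[186.4, 21.7], [64.5, 18.5], [65.5, -20.4], [187.4, -17.2]]
side 344 [ 508.5 -322.3] [ 38.  121.4] 20.6 zmed 0.0358 stopframe corners [[183.4, 23.1], [62.2, 17.0], [64.1, -21.0], [185.3, -14.9]]
wrist 207 ((550.0759887695312, -448.9211730957031), (12.685930252075195, 21.712793350219727), 17.33543586730957)
[124.78085428 -22.64798237] [186.41327267  25.59269001]
scene 649 ((551.0773315429688, -449.62890625), (123.56697845458984, 22.65824317932129), 18.3552303314209)
[ 64.19954146 -20.14111308] [185.01788393  26.57992671]
side 412 ((550.2839965820312, -450.70831298828125), (120.71074676513672, 23.49641227722168), 18.059959411621094)
[ 61.95585062 -20.5167483 ] [183.4374296   27.13448747]
```

View pics/w5.png

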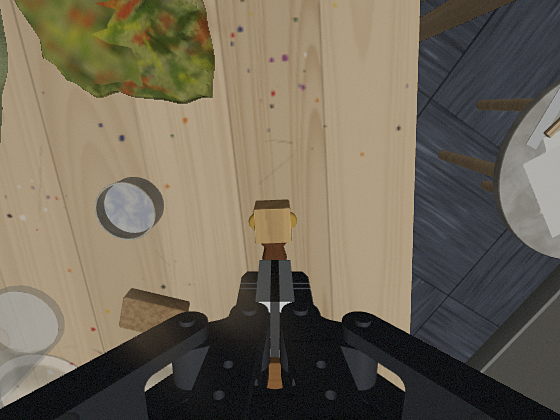

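The closed fingers are in view, with block a at (272,222). The leg lies with end b about 65 mm from the stop, turned about 2°. I'll pinch the rear block's studs and steer while pushing.

>>> {"op": "servo_tool", "data": {"motion": [[[-0.02,-0.001,0,0,0,-1],[-0.0426,-0.003,0,0,0,-2.1],[-0.0426,-0.003,0,0,0,-2.1],[-0.0426,-0.003,0,0,0,-2.1],[-0.0426,-0.003,0.02,0,0,-2.1],[-0.0426,-0.003,0.04,0,0,-2.1],[-0.0426,-0.003,0.06,0,0,-2.1],[-0.0426,-0.003,0.08,0,0,-2.1],[-0.0426,-0.003,0.1,0,0,-2.1],[-0.0426,-0.003,0.12,0,0,-2.1],[-0.0426,-0.003,0.13,0,0,-2.1],[-0.0426,-0.003,0.13,0,0,-2.1]]], "jaw": 0.085}}

```text
t: 19.03
eef_pos: [0.493, -0.2811, 0.1117]
tcp_rot: [-179.9, -0.2, 109.7]
wrist_force: [-0.5, 0.4, -0.3]
opening: 0.085
grip_force: 0.0
```

Run:
```python
from h import *
s=state();print(s["t"],s["eef_pos"],s["tcp_rot"],s["opening"],(stopf(s["eef_pos"])*1000).round(1))
leglying(cen=(.505,-.325),names=("scene","side"),rad=.085)
```

```text
19.0333 [ 0.49299653 -0.28112353  0.11172047] [-179.86198357   -0.19754161  109.69199098] 0.08503803006850996 [[167.7   3.3]]
scene 631 [ 508.3 -320.5] [ 39.6 121.3] 20.22 zmed 0.0367 stopframe corners [[185.2, 23.1], [64.1, 17.7], [65.8, -21.8], [187.0, -16.5]]
side 336 [ 507.8 -322.6] [ 36.6 121.2] 19.61 zmed 0.0358 stopframe corners [[183.7, 22.1], [62.5, 18.1], [63.7, -18.5], [184.9, -14.4]]
```

>>> {"op": "servo_tool", "data": {"motion": [[[0,0.001,0.03,0,0,0],[0,0.001,0.055,0,0,0],[0,0.001,0.075,0,0,0],[0,0.001,0.087,0,0,0],[0,0.001,0.087,0,0,0],[0,0.001,0.087,0,0,0]]]}}

```text
t: 19.63
eef_pos: [0.4955, -0.2821, 0.0278]
tcp_rot: [180.0, 0.0, 109.7]
wrist_force: [-0.6, -0.2, 0.4]
opening: 0.0851
grip_force: 0.0
```

>>> {"op": "servo_tool", "data": {"motion": [[[0,0,0,0,0,0],[0,0,0,0,0,0],[0,0,0,0,0,0],[0,0,0,0,0,0],[0,0,0,0,0,0],[0,0,0,0,0,0],[0,0,0,0,0,0],[0,0,0,0,0,0],[0,0,0,0,0,0],[0,0,0,0,0,0],[0,0,0,0,0,0],[0,0,0,0,0,0]]], "jaw": 0.04, "newtons": 40}}

```text
t: 20.63
eef_pos: [0.4955, -0.2822, 0.0283]
tcp_rot: [179.9, 0.1, 109.7]
wrist_force: [-3.2, 1.6, 9.7]
opening: 0.0471
grip_force: 39.4
```

>>> {"op": "servo_tool", "data": {"motion": [[[0,0,0,0,0,0.5],[0,0,0,0,0,1],[0,0,0,0,0,1.5],[0,0,0,0,0,2],[0,0,0,0,0,2],[0,0,0,0,0,2]]]}}

```text
t: 21.13
eef_pos: [0.4961, -0.2822, 0.0284]
tcp_rot: [179.9, 0.1, 107.7]
wrist_force: [0.4, 0.9, 7.7]
opening: 0.0468
grip_force: 39.8
```

Run:
```python
from h import *
s=state();print(s["t"],s["eef_pos"],s["tcp_rot"],s["wrist_force"],s["opening"],(stopf(s["eef_pos"])*1000).round(1))
leglying(cen=(.51,-.335),names=("scene","side"),rad=.075)
```

```text
21.1333 [ 0.49610641 -0.28224209  0.02837813] [1.79881357e+02 1.30083374e-01 1.07714340e+02] [0.43229311 0.85613182 7.65870523] 0.04676649971274301 [[165.7   0.6]]
scene 630 [ 514. -323.] [ 67.7 113.6] 29.22 zmed 0.0366 stopframe corners [[170.3, 40.5], [59.0, 17.8], [72.5, -48.5], [183.8, -25.8]]
side 385 [ 514.7 -321.6] [ 73.8 117.9] 30.2 zmed 0.0359 stopframe corners [[172.1, 43.7], [57.1, 18.2], [73.0, -53.8], [188.1, -28.3]]
```

>>> {"op": "servo_tool", "data": {"motion": [[[-0.004,0,0,0,0,0],[-0.009,0,0,0,0,0],[-0.014,0,0,0,0,0],[-0.019,0,0,0,0,0],[-0.024,0,0,0,0,0],[-0.029,0.0003,0,0,0,0],[-0.034,0.0003,0,0,0,0],[-0.039,0.0003,0,0,0,0],[-0.044,0.0005,0,0,0,0],[-0.049,0.0005,0,0,0,0],[-0.053,0.0005,0,0,0,0],[-0.053,0.0005,0,0,0,0]]]}}

```text
t: 22.23
eef_pos: [0.5122, -0.3324, 0.0284]
tcp_rot: [179.9, 0.0, 107.7]
wrist_force: [-1.9, 2.4, 10.8]
opening: 0.0472
grip_force: 40.1
```

Run:
```python
from h import *
s=state();print(s["t"],s["eef_pos"],s["tcp_rot"],s["wrist_force"],s["opening"],(stopf(s["eef_pos"])*1000).round(1))
for n in("scene","side"):
    c=capture(n); P=cloud(c); q=stopf(P)*1000
    # front block b top
    m=(P[:,2]>.033)&(P[:,2]<.041)&(q[:,0]>-5)&(q[:,0]<60)&(abs(q[:,1])<25); Q=q[m]
    r=cv2.minAreaRect(Q.astype(np.float32)); print(n,m.sum(),'b block',np.percentile(Q,[1,99],axis=0).round(1).tolist(),np.round(r[0],1),np.round(r[1],1),round(r[2],2))
    m=(P[:,2]>.0265)&(P[:,2]<.0328)&(q[:,0]>-30)&(q[:,0]<4)&(abs(q[:,1])<66); Q=q[m]; r=cv2.minAreaRect(Q.astype(np.float32)); print('stop front x',np.percentile(Q[:,0],[1,99]).round(1),Q[:,1].min(),Q[:,1].max(),np.round(r[0],1),np.round(r[1],1),round(r[2],2))
```

```text
22.2333 [ 0.51224885 -0.33243403  0.02836323] [1.79936937e+02 3.54347294e-02 1.07690415e+02] [-1.85860629  2.4356416  10.80391128] 0.047204623887981155 [[113.    0.5]]
scene 316 b block [[12.6, -17.2], [48.2, 19.8]] [24.5  2.3] [39.2 52.6] 82.02
stop front x [-21.4   0.2] -60.973485082414285 60.08389844261143 [-10.7  -0.4] [ 22.5 121.1] 0.21
side 181 b block [[11.3, -16.2], [47.7, 19.6]] [29.5  0.9] [39.1 37. ] 88.82
stop front x [-23.   -0.8] -59.470273350774015 60.60343175588207 [-11.7   0.5] [ 23.9 120.2] 0.54
```

>>> {"op": "servo_tool", "data": {"motion": [[[-0.002,0.0002,0,0,0,0],[-0.004,0.0004,0,0,0,0],[-0.006,0.0006,0,0,0,0],[-0.008,0.0008,0,0,0,0],[-0.009,0.001,0,0,0,0],[-0.01,0.001,0,0,0,0],[-0.0105,0.001,0,0,0,0],[-0.011,0.001,0,0,0,0],[-0.011,0.001,0,0,0,0]]]}}

```text
t: 23.08
eef_pos: [0.5162, -0.3417, 0.0284]
tcp_rot: [180.0, -0.0, 107.7]
wrist_force: [-3.3, 6.8, 12.4]
opening: 0.0466
grip_force: 40.4
```

>>> {"op": "servo_tool", "data": {"motion": [[[-0.0005,0,0,0,0,0],[-0.001,0,0,0,0,0],[-0.001,0,0,0,0,0],[-0.001,0,0,0,0,0]]]}}

```text
t: 23.42
eef_pos: [0.5166, -0.3427, 0.0284]
tcp_rot: [180.0, -0.0, 107.7]
wrist_force: [-2.9, 8.0, 11.8]
opening: 0.0473
grip_force: 40.4
```

>>> {"op": "servo_tool", "data": {"motion": [[[-0.0005,0,0,0,0,0],[-0.001,0,0,0,0,0],[-0.001,0,0,0,0,0],[-0.001,0,0,0,0,0]]]}}

```text
t: 23.75
eef_pos: [0.5168, -0.3435, 0.0284]
tcp_rot: [180.0, -0.0, 107.7]
wrist_force: [-2.1, 7.6, 11.8]
opening: 0.0474
grip_force: 40.4
```

>>> {"op": "servo_tool", "data": {"motion": [[[-0.0005,0,0,0,0,0],[-0.001,0,0,0,0,0],[-0.001,0,0,0,0,0],[-0.001,0,0,0,0,0]]]}}

```text
t: 24.08
eef_pos: [0.5168, -0.3436, 0.0283]
tcp_rot: [180.0, -0.2, 107.7]
wrist_force: [-3.7, 12.9, 15.0]
opening: 0.0469
grip_force: 40.6
```

```bash
cat > m.py <<'E'
from h import *
s=state();print(s["t"],s["eef_pos"],s["tcp_rot"],s["wrist_force"],s["opening"],(stopf(s["eef_pos"])*1000).round(1))
for n in("scene","side"):
    c=capture(n); P=cloud(c); q=stopf(P)*1000
    m=(P[:,2]>.0335)&(P[:,2]<.041)&(q[:,0]>-8)&(q[:,0]<37)&(abs(q[:,1])<25); Q=q[m]
    r=cv2.minAreaRect(Q.astype(np.float32)); print(n,m.sum(),'b block',np.percentile(Q,[1,99],axis=0).round(1).tolist(),np.round(r[0],1),np.round(r[1],1),round(r[2],2))
E
python3 m.py
```

```text
24.0833 [ 0.51681984 -0.34362012  0.02829971] [ 1.79998187e+02 -1.53942548e-01  1.07697745e+02] [-3.73743735 12.87560264 15.03243442] 0.04693619568751237 [[100.9  -0.4]]
scene 314 b block [[0.4, -18.3], [36.0, 18.3]] [18.3 -0.2] [39.2 37.1] 89.84
side 183 b block [[-0.6, -17.8], [35.6, 19.1]] [16.8  0.5] [38.  39.2] 0.26
```

>>> {"op": "servo_tool", "data": {"motion": [[[0,0,0,0,0,0],[0,0,0,0,0,0],[0,0,0,0,0,0],[0,0,0,0,0,0],[0,0,0,0,0,0],[0,0,0,0,0,0],[0,0,0,0,0,0],[0,0,0,0,0,0],[0,0,-0.02,0,0,0],[0,0,-0.05,0,0,0],[0,0,-0.09,0,0,0],[0,0,-0.12,0,0,0]]], "jaw": 0.085}}

```text
t: 25.18
eef_pos: [0.517, -0.3453, 0.1493]
tcp_rot: [180.0, 0.0, 107.7]
wrist_force: [1.2, 0.3, 0.4]
opening: 0.085
grip_force: 0.0
```

>>> {"op": "servo_tool", "data": {"motion": [[[0.04,0,-0.04,0,0,0],[0.08,0,-0.08,0,0,0],[0.1,0,-0.1,0,0,0],[0.1,0,-0.1,0,0,0],[0.1,0,-0.1,0,0,0]]]}}

```text
t: 25.6
eef_pos: [0.4868, -0.2485, 0.2503]
tcp_rot: [179.8, 0.2, 107.8]
wrist_force: [0.1, 0.6, 0.6]
opening: 0.0851
grip_force: 0.0
```

```bash
cat >> m.py <<'E'
leglying(z0=.0335,cen=(.529,-.383),names=("scene","side","wrist"),rad=.09)
a=capture("scene");b=capture("side")
im=np.hstack([cv2.resize(a["frame"][180:330,240:440],(400,300),interpolation=2),cv2.resize(b["frame"][180:300,240:400],(400,300),interpolation=2)])
cv2.imwrite('pics/f.png',im[:,:,::-1])
for t in("sanding_block","dipper"):
    x=silhouettes(a,t)[0]; print(t,x["p"],np.percentile(cloud(a,x["region"]),[3,50,97],axis=0).round(3).tolist())
E
python3 m.py
```

```text
25.6 [ 0.4868377  -0.24846136  0.25029787] [179.80792848   0.20577059 107.80100809] [0.09412744 0.56765886 0.62282512] 0.0851430324983745 [[200.7  -0.8]]
scene 316 b block [[0.9, -18.1], [36.2, 18.6]] [18.7 -0.2] [36.2 39.8] 0.91
side 179 b block [[-0.2, -16.7], [36.0, 18.6]] [17.9  0.1] [37.4 36.7] 89.06
scene 589 [ 529.  -382.2] [ 39.2 119.7] 17.58 zmed 0.037 stopframe corners [[120.4, 19.2], [0.7, 19.4], [0.6, -19.7], [120.3, -20.0]]
side 328 [ 528.  -383.1] [ 37.5 121.2] 17.73 zmed 0.0359 stopframe corners [[120.5, 19.7], [-0.7, 19.7], [-0.7, -17.8], [120.5, -17.8]]
wrist 2071 [ 531.1 -388.2] [ 35.5 133.8] 17.69 zmed 0.0373 stopframe corners [[121.0, 17.3], [-12.7, 17.3], [-12.7, -18.2], [121.0, -18.2]]
sanding_block 0.93 [[0.365, -0.451, 0.005], [0.392, -0.438, 0.024], [0.43, -0.414, 0.026]]
dipper 0.94 [[0.324, -0.34, 0.008], [0.352, -0.31, 0.019], [0.38, -0.283, 0.033]]
```

View pics/f.png

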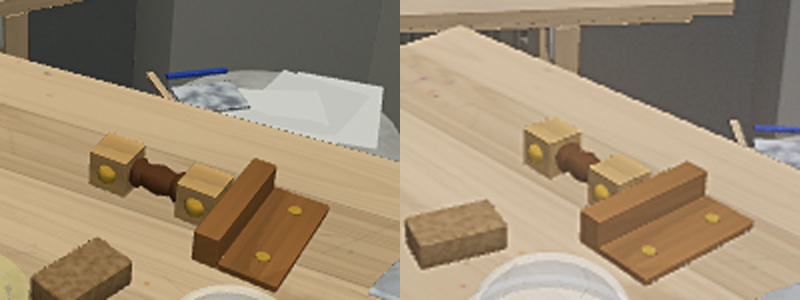

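The leg lies with end b against the middle of the stop's face, at left crop (230,200). It measures square to within 0.3° and centred to within 1 mm, and the sanding block and tin haven't moved. Handing in.

```bash
python3 -c "
from cell import close_job
print(close_job())"
```

```text
the job is handed in; nothing more can be done
None
```

I handed the job in: the leg was walked over in the order asked and lies flush and centred against the stop's front face, with the sanding block and tin unmoved, but the grip slipped during the second lay-down, so the leg went down without being held, unobserved, and I can't confirm that one end stayed on the table or that the varnish wasn't touched then.

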